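# Put the canister set back in its stand in order of height

### The arm

A 6-joint arm with a two-finger parallel gripper is mounted at the origin on the work surface. World frame = base frame: x ahead of the robot, y to its left, z up, the work surface at z = 0. Lengths are in m, angles in rad, forces in N, time in s.
With the tool pointing down it reaches from about 0.375 to 0.75 m from the base axis. Payload 9 kg.
Tool frame: the origin (TCP) lies midway between the tips of the shut fingers; the grasp point (between the pads) lies 19 mm behind it (tcp_to_grasp is the distance from the TCP to the grasp point, in m); z points along the fingers, y is the line along which they close (so a half turn about z gives the same grasp; the last joint's range is limited). The gripper opens to 85 mm and grips with 20 to 120 N. Pads are 22 mm wide; open, the fingers measure 114 mm over their backs; the gripper's body (76 mm by 85 mm) begins 54 mm behind the grasp point. The pads swing forward as they close: fully open they stand 13 mm farther back than shut.
Start: joints at [0.927, 0.104, 0.097, 1.564, 0, 1.353], TCP at [0.248, 0.546, 0.231] pointing down, gripper open.
Joint ranges: [-2.99, 2.99], [-0.84, 1.86], [-1.1, 1.16], [-1.84, 2.11], [-1.51, 1.56], [-3.14, 3.14]. Speed limits (rad/s): [2.22, 2.22, 2.57, 3.14, 3.14, 3.14].

### API

Orientations are given as a unit quaternion [x, y, z, w].
In Python, from plant import state, grab_frame, close_job, tcp_to_grasp gives the robot as it stands.
- The arm moves only by the tool send_rows, never from a script. Its arguments are lists of equal length, an entry for each row: "hand": the finger opening in m, from 0 to 0.0854; "translation": the shift along the tool's x, y, z in m, a list of three; "rotation": the turn, a rotation vector about the tool's x, y, z in rad, a list of three. A call has exactly 5 rows; each row is the pose to reach, as a shift and turn from the pose commanded when the call began, along the tool's axes at that moment; what a row does not reach only later rows make up. A row lasts 1/8 s, in which the tool goes at most 62.5 mm and 10.7 degrees, less where a joint would pass 70% of its speed; a pose out of reach is approached as far as the arm can. A call with a gripper value outside its range is refused whole. The fingers move at their own pace and stop on an object; "newtons" is the grip in N (left out, the last holds). Time passes only in rows, so rows that repeat a pose let the fingers close, or fill a call up. It gives the time, the measured TCP pose, the force, the opening and the grip force at its end, in the units of the state.
- state(): the state, without advancing time (a new reading comes with each control period).
- grab_frame(name): name is "scene" or "side" or "wrist"; returns a dict with "color" (384x512x3 uint8, blue, green, red), "fx", "fy", "cx", "cy" (pixels), "R" (3x3) and "t" (3): a world point X has camera coordinates R X + t. Camera axes: x right, y down, z forward; pixel columns grow to the right and rows downward; lengths in m; the calibration is good to about 2 mm. A picture is of the moment at which its call begins. There is no depth.
- close_job(): hands the job in; it is judged then, once.
The state is a dict: "t": time; "qpos": joint angles; "dq": joint speeds; "joint_torque": joint torques, N m; "tool_pos": TCP position; "tool_rot": TCP orientation; "ft_force": force on the tool from outside, world axes, zero at the start; "wrist_torque": the same for the moment, N m; "width": opening from 0.0 (shut) to 1.0 (fully open); "gripper_force": force on a finger pad.
Only numpy, scipy, OpenCV 4.12 (cv2) and the standard library are available. Lean on these libraries where they do the work, as an engineer would, in place of code of your own. Each camera call takes 0.05 s, during which the arm holds its last target. There are 200 camera calls.

### The job

Put the four cream stoneware canisters back in the wooden stand, one standing flat in each recess, in order of height: the tallest at the end next to the black casserole, stepping down to the shortest at the end next to the bowl of eggs. Keep them upright, set each one down gently, and leave the casserole and the bowl where they are.

Things in the scene. Friction and masses are not known exactly. Their poses are not given: they have to be found in the camera images.
- canister_tallest: the tallest of four round, straight-sided cream stoneware canisters with flush wooden lids (the sealed lid stays on): 60 mm diameter, 150 mm high overall, of which the top 12 mm is the lid. About 0.42 kg, more or less by how full it is. Loose, starts upright on the worktop (z = 0). Origin: centre of its underside, z up its axis.
- canister_second: the second tallest of four round, straight-sided cream stoneware canisters with flush wooden lids (the sealed lid stays on): 55 mm diameter, 125 mm high overall, of which the top 12 mm is the lid. About 0.32 kg, more or less by how full it is. Loose, starts upright on the worktop (z = 0). Origin: centre of its underside, z up its axis.
- canister_third: the second shortest of four round, straight-sided cream stoneware canisters with flush wooden lids (the sealed lid stays on): 50 mm diameter, 100 mm high overall, of which the top 12 mm is the lid. About 0.23 kg, more or less by how full it is. Loose, starts upright on the worktop (z = 0). Origin: centre of its underside, z up its axis.
- canister_shortest: the shortest of four round, straight-sided cream stoneware canisters with flush wooden lids (the sealed lid stays on): 45 mm diameter, 75 mm high overall, of which the top 12 mm is the lid. About 0.15 kg, more or less by how full it is. Loose, starts upright on the worktop (z = 0). Origin: centre of its underside, z up its axis.
- recess_1: One of four equal round cork-floored recesses, 80 mm across, in a row at 100 mm spacing along the canister stand (fixed dark wooden board 110 x 420 mm, 22 mm high): the first, at the stand's left (+y) end as the robot sees it. Its floor is 18 mm above the worktop, 4 mm below the stand's top. Origin: centre of the cork floor's surface; y along the row to the left end, z up.
- recess_2: One of four equal round cork-floored recesses, 80 mm across, in a row at 100 mm spacing along the canister stand (fixed dark wooden board 110 x 420 mm, 22 mm high): the second from the left end. Its floor is 18 mm above the worktop, 4 mm below the stand's top. Origin: centre of the cork floor's surface; y along the row to the left end, z up.
- recess_3: One of four equal round cork-floored recesses, 80 mm across, in a row at 100 mm spacing along the canister stand (fixed dark wooden board 110 x 420 mm, 22 mm high): the third from the left end. Its floor is 18 mm above the worktop, 4 mm below the stand's top. Origin: centre of the cork floor's surface; y along the row to the left end, z up.
- recess_4: One of four equal round cork-floored recesses, 80 mm across, in a row at 100 mm spacing along the canister stand (fixed dark wooden board 110 x 420 mm, 22 mm high): the fourth, at the stand's right (-y) end. Its floor is 18 mm above the worktop, 4 mm below the stand's top. Origin: centre of the cork floor's surface; y along the row to the left end, z up.
- casserole: Small matt black casserole with its lid on, standing on the worktop off one end of the stand (left or right, it changes): 108 mm diameter, 95 mm high to the top of its lid knob, two loop handles reaching 68 mm from its centre, 1.1 kg, loose. Origin: centre of its underside.
- bowl: Round wooden bowl with two brown eggs in it, standing on the worktop off the other end of the stand: 116 mm diameter, 60 mm high over the eggs, 0.45 kg, loose. Origin: centre of its underside.
Not all that is in view belongs to the job. What is shaped like the canister_third but turquoise is not meant. What is shaped like the canister_tallest but orange or pink is not meant.

How it is judged:
At the end, for the whole second after the job is handed in: Each recess holds one canister standing flat on its cork floor (within 20 mm of the recess's centre, underside within 3 mm of the floor, upright within 0.06 rad, at rest), in order of height from the tallest in the recess next to the casserole to the shortest in the recess at the bowl's end (((horizontal distance between casserole and recess_1 below 0.25 m and horizontal distance between canister_tallest and recess_1 below 0.02 m and z of canister_tallest in the frame of recess_1 below 0.003 m and horizontal distance between canister_second and recess_2 below 0.02 m and z of canister_second in the frame of recess_2 below 0.003 m and horizontal distance between canister_third and recess_3 below 0.02 m and z of canister_third in the frame of recess_3 below 0.003 m and horizontal distance between canister_shortest and recess_4 below 0.02 m and z of canister_shortest in the frame of recess_4 below 0.003 m) or (horizontal distance between casserole and recess_4 below 0.25 m and horizontal distance between canister_tallest and recess_4 below 0.02 m and z of canister_tallest in the frame of recess_4 below 0.003 m and horizontal distance between canister_second and recess_3 below 0.02 m and z of canister_second in the frame of recess_3 below 0.003 m and horizontal distance between canister_third and recess_2 below 0.02 m and z of canister_third in the frame of recess_2 below 0.003 m and horizontal distance between canister_shortest and recess_1 below 0.02 m and z of canister_shortest in the frame of recess_1 below 0.003 m)) and angle between each of canister_tallest, canister_second, canister_third, canister_shortest's own z axis and vertical below 0.06 rad and linear speed of each of canister_tallest, canister_second, canister_third, canister_shortest below 0.02 m/s); the robot touches nothing.
It fails at once if a canister is tipped over (angle between any of canister_tallest, canister_second, canister_third, canister_shortest's own z axis and vertical above 0.8 rad).
It fails at once if the casserole or the bowl is pushed out of its place (30 mm) (distance of any of casserole, bowl from where it was at the start of the episode above 0.03 m).
It fails at once if a canister is dropped or banged down into a recess (faster than 0.5 m/s within 40 mm above its floor; a slip of 10 mm is forgiven) ((linear speed of canister_tallest above 0.5 m/s and ((horizontal distance between canister_tallest and recess_1 below 0.03 m and z of canister_tallest in the frame of recess_1 below 0.04 m) or (horizontal distance between canister_tallest and recess_2 below 0.03 m and z of canister_tallest in the frame of recess_2 below 0.04 m) or (horizontal distance between canister_tallest and recess_3 below 0.03 m and z of canister_tallest in the frame of recess_3 below 0.04 m) or (horizontal distance between canister_tallest and recess_4 below 0.03 m and z of canister_tallest in the frame of recess_4 below 0.04 m))) or (linear speed of canister_second above 0.5 m/s and ((horizontal distance between canister_second and recess_1 below 0.03 m and z of canister_second in the frame of recess_1 below 0.04 m) or (horizontal distance between canister_second and recess_2 below 0.03 m and z of canister_second in the frame of recess_2 below 0.04 m) or (horizontal distance between canister_second and recess_3 below 0.03 m and z of canister_second in the frame of recess_3 below 0.04 m) or (horizontal distance between canister_second and recess_4 below 0.03 m and z of canister_second in the frame of recess_4 below 0.04 m))) or (linear speed of canister_third above 0.5 m/s and ((horizontal distance between canister_third and recess_1 below 0.03 m and z of canister_third in the frame of recess_1 below 0.04 m) or (horizontal distance between canister_third and recess_2 below 0.03 m and z of canister_third in the frame of recess_2 below 0.04 m) or (horizontal distance between canister_third and recess_3 below 0.03 m and z of canister_third in the frame of recess_3 below 0.04 m) or (horizontal distance between canister_third and recess_4 below 0.03 m and z of canister_third in the frame of recess_4 below 0.04 m))) or (linear speed of canister_shortest above 0.5 m/s and ((horizontal distance between canister_shortest and recess_1 below 0.03 m and z of canister_shortest in the frame of recess_1 below 0.04 m) or (horizontal distance between canister_shortest and recess_2 below 0.03 m and z of canister_shortest in the frame of recess_2 below 0.04 m) or (horizontal distance between canister_shortest and recess_3 below 0.03 m and z of canister_shortest in the frame of recess_3 below 0.04 m) or (horizontal distance between canister_shortest and recess_4 below 0.03 m and z of canister_shortest in the frame of recess_4 below 0.04 m)))).
It also fails if it takes over 109 s, if anything falls off the work surface, if the arm or the gripper's body presses on something with over 40 N, if the wrist force passes 120 N, or if a joint passes its speed limit or range.

## Working session

There is one attempt and no reset: what is moved stays moved. The work goes in short steps, Python scripts to look and compute and a tool call to move; the robot and the scene stay as the last step left them, time stands still between calls to the robot, and variables do not carry over. Pictures are saved under pics/ and viewed, at most 14 in all, crops included, and the job is handed in when it is done.

Besides the shell and the picture viewer there is one more tool, called as name(argument=value, ...) on one line, values as JSON. send_rows: Moves the arm, as the interface text tells. Its arguments: {"type":"object","properties":{"hand":{"type":"array"},"translation":{"type":"array"},"rotation":{"type":"array"},"newtons":{"type":"number"}},"required":["hand","translation","rotation"]}

```bash
ls; mkdir -p pics
python3 - <<'E'
from plant import *
import cv2,pickle
s=state();print({k:s[k] for k in('t','tool_pos','tool_rot','width')},tcp_to_grasp)
fr={}
for n in('scene','side','wrist'):
    f=grab_frame(n);fr[n]=f;cv2.imwrite(f'pics/{n}0.png',f['color']);print(n,f['fx'],f['cx'],f['cy'],-f['R'].T@f['t'])
pickle.dump(fr,open('fr0.pkl','wb'))
E
```

```text
pics
{'t': 0.0, 'tool_pos': array([0.24759317, 0.54615616, 0.230512  ]), 'tool_rot': array([ 2.11277807e-01,  9.77425809e-01, -6.24307049e-04, -2.95228728e-04]), 'width': 0.9982362271131437} 0.0187
scene 355.026096195159 262.8039409967858 191.32227183532078 [ 1.03075215 -0.50153885  0.75948476]
side 443.82573775061735 257.44449472179923 193.25021965803057 [ 0.41380559 -0.68548261  0.85533331]
wrist 287.92653182939193 258.0904242817304 187.03702454322087 [0.17879693 0.57543576 0.37385685]
```

View pics/scene0.png

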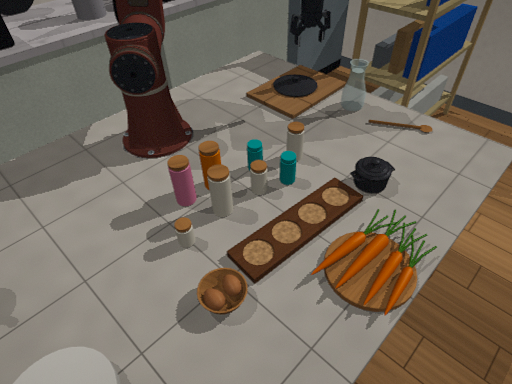

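View pics/side0.png

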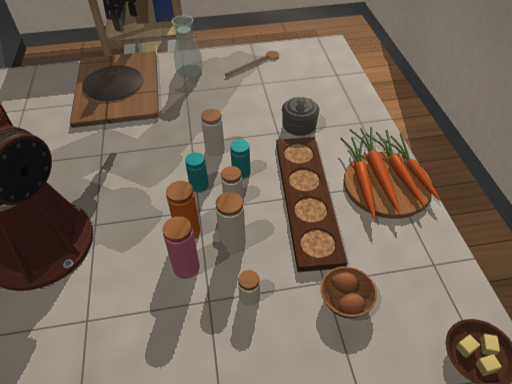

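Both views show four cream canisters. Scene pixels: tallest (220,190), second (295,142), third (259,177), shortest (184,233). Look-alikes: pink (182,180), orange (210,165) and turquoise (255,155) and (288,168). The casserole is at (372,174), off the stand's far (+y) end, and the bowl is at (222,290). Next I'll look at enlarged crops.

Run:
```python
import cv2,pickle
fr=pickle.load(open('fr0.pkl','rb'))
a=fr['scene']['color'][110:280,150:410];cv2.imwrite('pics/sc1.png',cv2.resize(a,None,fx=3,fy=3,interpolation=cv2.INTER_CUBIC))
a=fr['side']['color'][90:315,150:390];cv2.imwrite('pics/si1.png',cv2.resize(a,None,fx=2.5,fy=2.5,interpolation=cv2.INTER_CUBIC))
```

```text
(no output)
```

View pics/sc1.png

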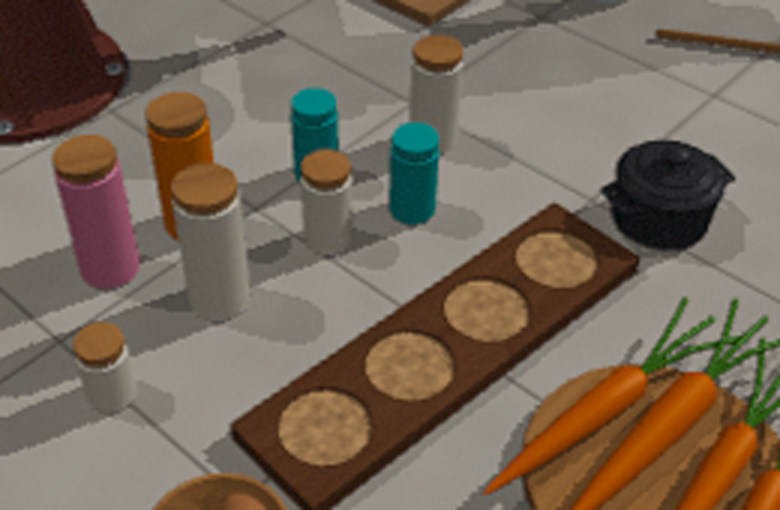

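View pics/si1.png

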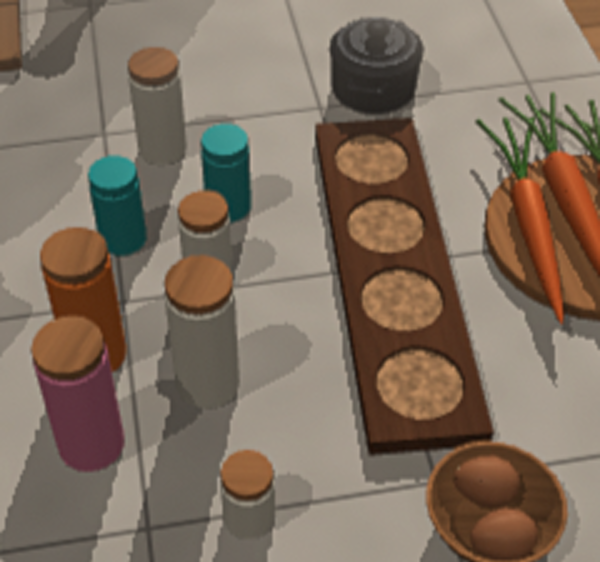

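```bash
cat > h.py <<'E'
import numpy as np,cv2
def P(f): return np.array([[f['fx'],0,f['cx']],[0,f['fy'],f['cy']],[0,0,1]])@np.c_[f['R'],f['t']]
def tri(fa,fb,a,b):
    X=cv2.triangulatePoints(P(fa),P(fb),np.float64(a).reshape(2,1),np.float64(b).reshape(2,1))[:,0];X=X[:3]/X[3]
    e=max(np.linalg.norm(proj(f,X)-p) for f,p in((fa,a),(fb,b)));return X,e
def proj(f,X): p=P(f)@np.r_[X,1];return p[:2]/p[2]
def ray(f,p,z):
    C=-f['R'].T@f['t'];d=f['R'].T@np.array([(p[0]-f['cx'])/f['fx'],(p[1]-f['cy'])/f['fy'],1]);return C+d*(z-C[2])/d[2]
E
python3 - <<'E'
from h import *;import pickle
fr=pickle.load(open('fr0.pkl','rb'));a,b=fr['scene'],fr['side']
D=dict(tallest=(205,185,200,282,.15),second=(437,49,154,65,.125),third=(327,166,204,209,.1),short=(99,341,247,472,.075),pink=(85,156,69,345,.15),orange=(177,112,77,252,.15),tqA=(314,102,113,171,.1),tqB=(415,138,225,143,.1),r1=(556,259,371,160,.018),r2=(486,310,386,225,.018),r3=(409,365,402,300,.018),r4=(324,427,420,383,.018),cass=(677,155,376,35,.095))
for k,v in D.items():
    pa=np.array([v[0]/3+150,v[1]/3+110]);pb=np.array([v[2]/2.5+150,v[3]/2.5+90])
    X,e=tri(a,b,pa,pb);print(k,X.round(3),round(e,1),ray(a,pa,v[4]).round(3)[:2],ray(b,pb,v[4]).round(3)[:2], 'r',np.hypot(*X[:2]).round(3))
E
```

```text
tallest [ 0.453 -0.079  0.145] 0.2 [ 0.458 -0.082] [ 0.453 -0.084] r 0.46
second [0.446 0.248 0.12 ] 0.4 [0.449 0.244] [0.445 0.241] r 0.51
third [0.471 0.054 0.094] 0.3 [0.476 0.051] [0.471 0.048] r 0.474
short [ 0.468 -0.222  0.069] 0.1 [ 0.473 -0.224] [ 0.468 -0.225] r 0.518
pink [ 0.341 -0.125  0.143] 0.0 [ 0.348 -0.129] [ 0.341 -0.13 ] r 0.363
orange [ 0.353 -0.026  0.144] 0.0 [ 0.359 -0.031] [ 0.353 -0.032] r 0.354
tqA [0.39  0.12  0.095] 0.3 [0.395 0.115] [0.39  0.116] r 0.408
tqB [0.505 0.145 0.093] 0.5 [0.509 0.14 ] [0.504 0.136] r 0.525
r1 [0.668 0.173 0.015] 0.2 [0.669 0.171] [0.667 0.169] r 0.69
r2 [0.66  0.072 0.016] 0.1 [0.661 0.071] [0.659 0.071] r 0.664
r3 [ 0.651 -0.028  0.017] 0.2 [ 0.652 -0.028] [ 0.651 -0.029] r 0.652
r4 [ 0.643 -0.127  0.017] 0.1 [ 0.643 -0.128] [ 0.643 -0.128] r 0.655
cass [0.703 0.313 0.077] 1.4 [0.709 0.298] [0.695 0.286] r 0.769
```

The triangulated heights come out about 5 mm under the given ones and the recess spacing is 100 mm, so the measurements are consistent. The casserole is at recess_1, so the tallest goes there. I'll move above the tallest with the fingers closing along world x.

send_rows(hand=[0.085,0.085,0.085,0.085,0.085], translation=[[-0.04,-0.044,0],[-0.08,-0.088,-0.005],[-0.12,-0.132,-0.01],[-0.16,-0.176,-0.01],[-0.2,-0.22,-0.01]], rotation=[[0,0,0.12],[0,0,0.24],[0,0,0.36],[0,0,0.48],[0,0,0.6]], newtons=40)

```text
t: 0.78
tool_pos: [0.3392, 0.2618, 0.2412]
tool_rot: [0.492, 0.87, 0.0, 0.0]
ft_force: [1.2, -1.1, -0.0]
width: 0.995
gripper_force: 0.0
```

send_rows(hand=[0.085,0.085,0.085,0.085,0.085], translation=[[-0.059,-0.013,0],[-0.118,-0.026,0],[-0.177,-0.04,0],[-0.236,-0.053,0],[-0.285,-0.064,0]], rotation=[[0,0,0.11],[0,0,0.22],[0,0,0.33],[0,0,0.44],[0,0,0.545]])

```text
t: 1.4
tool_pos: [0.4324, -0.0157, 0.2412]
tool_rot: [0.709, 0.705, 0.0, 0.0]
ft_force: [0.7, -0.0, 0.1]
width: 0.996
gripper_force: 0.0
```

Run:
```python
from plant import *
from h import *
s=state();print(s['t'],s['tool_pos'].round(4),s['tool_rot'].round(4),s['qpos'].round(2))
f=grab_frame('wrist');cv2.imwrite('pics/w1.png',f['color'])
for n,X in dict(tallest=(.455,-.082,.15),third=(.473,.05,.1),second=(.446,.244,.125),tqB=(.505,.14,.1)).items():print(n,proj(f,X).round())
import pickle;pickle.dump(f,open('w1.pkl','wb'))
```

```text
1.4 [ 0.4324 -0.0157  0.2412] [7.088e-01 7.054e-01 1.000e-04 1.000e-04] [-0.34 -0.41 -0.35  1.63  0.    1.23]
tallest [283. 257.]
third [301. 107.]
second [ 277. -193.]
tqB [342.  -2.]
```

View pics/w1.png

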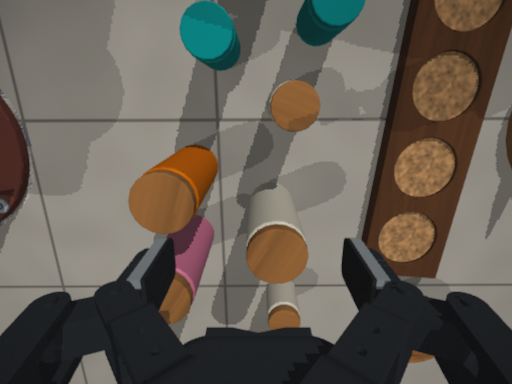

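The wrist view shows the tallest lid at (277,254) and the third at (296,105). Recesses 2, 3 and 4 are at (445,87), (424,167) and (407,237). I'll convert these to world coordinates.

Run:
```python
from h import *;import pickle
f=pickle.load(open('w1.pkl','rb'))
for n,p,z in(('tall',(277,254),.15),('third',(296,105),.1),('r2',(445,87),.018),('r3',(424,167),.018),('r4',(407,237),.018),('orange',(163,203),.15)):print(n,ray(f,p,z).round(4))
g=pickle.load(open('fr0.pkl','rb'))['scene']
for n,a,b in(('tall',(277,254),(205,185)),('third',(296,105),(327,166)),('r3',(424,167),(409,365))):print(n,tri(f,g,a,(b[0]/3+150,b[1]/3+110)))
```

```text
tall [ 0.4493 -0.079   0.15  ]
third [0.4685 0.0514 0.1   ]
r2 [0.6575 0.0696 0.018 ]
r3 [ 0.6485 -0.0289  0.018 ]
r4 [ 0.6413 -0.1298  0.018 ]
orange [ 0.3497 -0.0286  0.15  ]
tall (array([ 0.4516191 , -0.07949091,  0.1455596 ]), np.float64(2.9660098594936755))
third (array([0.4707793 , 0.05307296, 0.0954687 ]), np.float64(2.584942621617678))
r3 (array([ 0.65027113, -0.02806527,  0.01651127]), np.float64(1.217512297113183))
```

send_rows(hand=[0.085,0.085,0.085,0.085,0.085], translation=[[-0.043,0.012,0],[-0.064,0.0186,0.02],[-0.064,0.0186,0.06],[-0.064,0.0186,0.11],[-0.064,0.0186,0.15]], rotation=[[0,0,0],[0,0,0],[0,0,0],[0,0,0],[0,0,0]])

```text
t: 2.08
tool_pos: [0.4501, -0.0771, 0.0892]
tool_rot: [0.707, 0.707, -0.0, -0.001]
ft_force: [-0.3, -0.5, 0.6]
width: 0.996
gripper_force: 0.0
```

send_rows(hand=[0.074,0.065,0.05,0.05,0.05], translation=[[0,0,0],[0,0,0],[0,0,0],[0,0,0],[0,0,0]], rotation=[[0,0,0],[0,0,0],[0,0,0],[0,0,0],[0,0,0]], newtons=40)

```text
t: 2.7
tool_pos: [0.4518, -0.0781, 0.0937]
tool_rot: [0.707, 0.707, 0.0, 0.002]
ft_force: [-2.3, 0.2, 8.0]
width: 0.689
gripper_force: 40.1
```

send_rows(hand=[0.05,0.05,0.05,0.05,0.05], translation=[[0,0,-0.03],[0.01,0.01,-0.06],[0.045,0.039,-0.065],[0.083,0.071,-0.065],[0.121,0.104,-0.065]], rotation=[[0,0,0],[0,0,0],[0,0,0],[0,0,0],[0,0,0]])

```text
t: 3.32
tool_pos: [0.5562, 0.0448, 0.1573]
tool_rot: [0.707, 0.707, 0.001, 0.001]
ft_force: [-0.1, -1.1, -2.4]
width: 0.686
gripper_force: 41.5
```

send_rows(hand=[0.05,0.05,0.05,0.05,0.05], translation=[[0.038,0.033,0],[0.076,0.066,0],[0.106,0.092,0],[0.13,0.112,0],[0.13,0.112,0]], rotation=[[0,0,0],[0,0,0],[0,0,0],[0,0,0],[0,0,0]])

```text
t: 3.95
tool_pos: [0.6675, 0.1754, 0.1559]
tool_rot: [0.706, 0.708, 0.0, -0.0]
ft_force: [-1.0, -0.1, -2.9]
width: 0.692
gripper_force: 42.1
```

Run:
```python
from plant import *
from h import *
s=state();print(s['t'],s['tool_pos'].round(4),s['tool_rot'].round(4),s['qpos'].round(2),s['ft_force'])
f=grab_frame('scene');g=grab_frame('wrist')
a=cv2.resize(f['color'][60:300,190:450],None,fx=1.6,fy=1.6,interpolation=cv2.INTER_CUBIC)
b=g['color']
cv2.imwrite('pics/p1.png',cv2.resize(np.hstack([a,b]),(800,int(384*800/(a.shape[1]+512)))))
for n,X in dict(r1=(.667,.171,.018),second=(.446,.244,.125)).items():print(n,proj(g,X).round())
import pickle;pickle.dump(g,open('w2.pkl','wb'))
```

```text
3.95 [0.6675 0.1754 0.1559] [ 7.064e-01  7.078e-01  1.000e-04 -2.000e-04] [0.07 0.38 0.28 1.47 0.   1.64] [-0.97441598 -0.08409981 -2.94458853]
r1 [258. 178.]
second [-121.  104.]
```

View pics/p1.png

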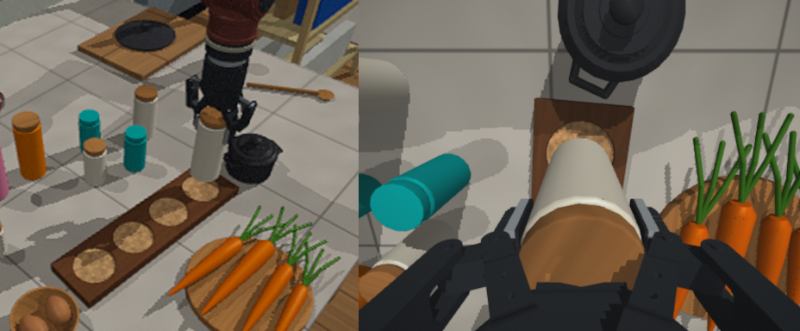

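Tallest is held upright over recess_1; in the combined picture the cork is at (581,140), matching its prediction. Lowering it now.

send_rows(hand=[0.05,0.05,0.05,0.05,0.05], translation=[[-0.003,0,0.015],[-0.003,0,0.03],[-0.003,0,0.038],[-0.003,0,0.042],[-0.003,0,0.046]], rotation=[[0,0,0],[0,0,0],[0,0,0],[0,0,0],[0,0,0]])

```text
t: 4.68
tool_pos: [0.6668, 0.1706, 0.1117]
tool_rot: [0.707, 0.707, 0.0, 0.0]
ft_force: [-9.0, -0.3, 19.8]
width: 0.686
gripper_force: 44.7
```

send_rows(hand=[0.063,0.07,0.085,0.085,0.085], translation=[[0,0,0],[0,0,0],[0,0,0],[0,0,0],[0,0,-0.01]], rotation=[[0,0,0],[0,0,0],[0,0,0],[0,0,0],[0,0,0]])

```text
t: 5.3
tool_pos: [0.6661, 0.1706, 0.1198]
tool_rot: [0.707, 0.707, -0.001, -0.001]
ft_force: [-0.5, -0.7, -0.4]
width: 0.998
gripper_force: 0.0
```

send_rows(hand=[0.085,0.085,0.085,0.085,0.085], translation=[[0,0,-0.045],[0,0,-0.1],[0.015,-0.05,-0.105],[0.033,-0.105,-0.11],[0.05,-0.16,-0.11]], rotation=[[0,0,0],[0,0,0],[0,0,0],[0,0,0],[0,0,0]])

```text
t: 5.92
tool_pos: [0.5056, 0.221, 0.2317]
tool_rot: [0.707, 0.707, 0.001, 0.001]
ft_force: [0.4, 0.4, 0.1]
width: 0.995
gripper_force: 0.0
```

send_rows(hand=[0.085,0.085,0.085,0.085,0.085], translation=[[0.0,-0.04,0],[0,-0.064,0],[0,-0.064,0],[0,-0.064,0],[0,-0.064,0]], rotation=[[0,0,0],[0,0,0],[0,0,0],[0,0,0],[0,0,0]])

```text
t: 6.55
tool_pos: [0.4435, 0.2204, 0.2303]
tool_rot: [0.707, 0.707, 0.0, -0.0]
ft_force: [-0.4, 0.7, 0.2]
width: 0.996
gripper_force: 0.0
```

Run:
```python
from plant import *
from h import *
s=state();print(s['t'],s['tool_pos'].round(4),s['tool_rot'].round(4))
f=grab_frame('scene');g=grab_frame('wrist')
a=cv2.resize(f['color'][60:300,190:450],None,fx=1.6,fy=1.6,interpolation=cv2.INTER_CUBIC)
b=g['color']
cv2.imwrite('pics/p2.png',cv2.resize(np.hstack([a,b]),(800,int(384*800/(a.shape[1]+512)))))
for n,X in dict(r1top=(.667,.171,.168),second=(.443,.244,.125)).items():print(n,proj(g,X).round(),proj(f,X))
import pickle;pickle.dump((f,g),open('w3.pkl','wb'))
```

```text
6.55 [0.4435 0.2204 0.2303] [ 0.7073  0.7069  0.     -0.    ]
r1top [536. 257.] [342.06756745 155.85257747]
second [258. 158.] [294.15695673 125.61978124]
```

View pics/p2.png

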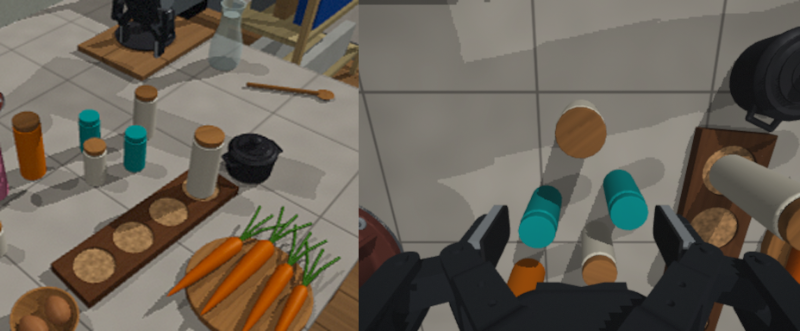

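Tallest stands in recess_1. The second's lid is at (580,132), which gives about (.442,.247) in world coordinates. Grasping it.

send_rows(hand=[0.085,0.085,0.085,0.085,0.085], translation=[[0.027,-0.001,0.01],[0.027,-0.001,0.055],[0.027,-0.001,0.105],[0.027,-0.001,0.15],[0.027,-0.001,0.164]], rotation=[[0,0,0],[0,0,0],[0,0,0],[0,0,0],[0,0,0]])

```text
t: 7.28
tool_pos: [0.44, 0.247, 0.0635]
tool_rot: [0.707, 0.707, -0.002, -0.001]
ft_force: [0.5, 0.3, 1.1]
width: 0.998
gripper_force: 0.0
```

send_rows(hand=[0.074,0.06,0.045,0.045,0.045], translation=[[0,0,0],[0,0,0],[0,0,0],[0,0,0],[0,0,0]], rotation=[[0,0,0],[0,0,0],[0,0,0],[0,0,0],[0,0,0]], newtons=35)

```text
t: 7.9
tool_pos: [0.4431, 0.248, 0.0686]
tool_rot: [0.707, 0.707, 0.001, 0.001]
ft_force: [-1.1, -0.5, 6.8]
width: 0.639
gripper_force: 36.5
```

send_rows(hand=[0.045,0.045,0.045,0.045,0.045], translation=[[0,0,-0.03],[0,0,-0.08],[0,0,-0.125],[-0.015,0.02,-0.135],[-0.045,0.057,-0.135]], rotation=[[0,0,0],[0,0,0],[0,0,0],[0,0,0],[0,0,0]])

```text
t: 8.52
tool_pos: [0.4999, 0.2032, 0.2042]
tool_rot: [0.706, 0.708, 0.002, 0.001]
ft_force: [0.9, 1.1, -2.6]
width: 0.631
gripper_force: 38.0
```

send_rows(hand=[0.045,0.045,0.045,0.045,0.045], translation=[[-0.032,0.04,0],[-0.064,0.08,0],[-0.096,0.12,0],[-0.121,0.15,0],[-0.131,0.16,0]], rotation=[[0,0,0],[0,0,0],[0,0,0],[0,0,0],[0,0,0]])

```text
t: 9.15
tool_pos: [0.6601, 0.0698, 0.2014]
tool_rot: [0.708, 0.706, 0.0, 0.0]
ft_force: [-0.1, 0.7, -2.1]
width: 0.636
gripper_force: 38.1
```

send_rows(hand=[0.045,0.045,0.045,0.045,0.045], translation=[[0,0,0.03],[0,0,0.06],[0,0,0.08],[0,0,0.095],[0,0,0.104]], rotation=[[0,0,0],[0,0,0],[0,0,0],[0,0,0],[0,0,0]])

```text
t: 9.78
tool_pos: [0.6587, 0.0718, 0.0971]
tool_rot: [0.707, 0.707, 0.0, 0.0]
ft_force: [-1.1, 0.9, -1.7]
width: 0.639
gripper_force: 38.1
```

send_rows(hand=[0.045,0.045,0.045,0.045,0.045], translation=[[0,0,0.004],[0,0,0.007],[0,0,0.01],[0,0,0.011],[0,0,0.011]], rotation=[[0,0,0],[0,0,0],[0,0,0],[0,0,0],[0,0,0]])

```text
t: 10.4
tool_pos: [0.6589, 0.0716, 0.0868]
tool_rot: [0.707, 0.707, 0.0, 0.0]
ft_force: [-0.7, 0.2, 0.9]
width: 0.638
gripper_force: 38.3
```

send_rows(hand=[0.045,0.058,0.068,0.085,0.085], translation=[[0,0,0.001],[0,0,0.001],[0,0,0.001],[0,0,0.001],[0,0,0.001]], rotation=[[0,0,0],[0,0,0],[0,0,0],[0,0,0],[0,0,0]])

```text
t: 11.02
tool_pos: [0.6587, 0.0716, 0.0852]
tool_rot: [0.707, 0.707, 0.0, -0.0]
ft_force: [-0.1, -0.1, 0.0]
width: 0.998
gripper_force: 0.0
```

send_rows(hand=[0.085,0.085,0.085,0.085,0.085], translation=[[0,0,-0.04],[0,0,-0.09],[-0.01,-0.04,-0.12],[-0.02,-0.095,-0.125],[-0.035,-0.15,-0.125]], rotation=[[0,0,0],[0,0,0],[0,0,0],[0,0,0],[0,0,0]])

```text
t: 11.65
tool_pos: [0.5077, 0.0364, 0.2111]
tool_rot: [0.707, 0.707, 0.001, 0.001]
ft_force: [-1.3, -0.8, 2.4]
width: 0.993
gripper_force: 0.0
```

send_rows(hand=[0.085,0.085,0.085,0.085,0.085], translation=[[0,-0.03,0],[0,-0.039,0],[0,-0.039,0],[0,-0.039,0],[0,-0.039,0]], rotation=[[0,0,0],[0,0,0],[0,0,0],[0,0,0],[0,0,0]])

```text
t: 12.28
tool_pos: [0.4703, 0.0366, 0.21]
tool_rot: [0.707, 0.707, -0.0, -0.0]
ft_force: [-0.8, -0.7, -0.7]
width: 0.992
gripper_force: 0.0
```

Run:
```python
from plant import *
from h import *
s=state();print(s['t'],s['tool_pos'].round(4),s['tool_rot'].round(4))
f=grab_frame('scene');g=grab_frame('wrist')
a=cv2.resize(f['color'][60:300,190:450],None,fx=1.6,fy=1.6,interpolation=cv2.INTER_CUBIC)
b=g['color']
cv2.imwrite('pics/p3.png',cv2.resize(np.hstack([a,b]),(800,int(384*800/(a.shape[1]+512)))))
for n,X in dict(third=(.470,.052,.1)).items():print(n,proj(g,X).round(),proj(f,X))
```

```text
12.275 [0.4703 0.0366 0.21  ] [ 7.070e-01  7.072e-01 -1.000e-04 -3.000e-04]
third [258. 166.] [257.92726953 164.25479297]
```

View pics/p3.png

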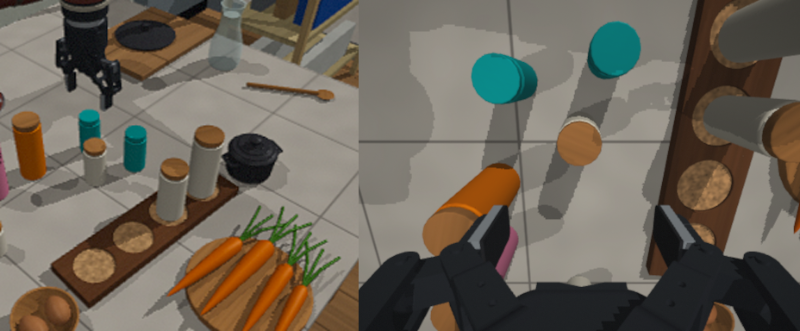

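Second stands in recess_2. The third's lid is at (579,144), about (.468,.051). Grasping it.

send_rows(hand=[0.085,0.085,0.085,0.085,0.085], translation=[[0.0145,-0.002,0.02],[0.0145,-0.002,0.065],[0.0145,-0.002,0.11],[0.0145,-0.002,0.15],[0.0145,-0.002,0.167]], rotation=[[0,0,0],[0,0,0],[0,0,0],[0,0,0],[0,0,0]])

```text
t: 13.0
tool_pos: [0.4664, 0.0514, 0.041]
tool_rot: [0.707, 0.707, -0.001, -0.001]
ft_force: [-0.9, 0.9, 0.3]
width: 0.996
gripper_force: 0.0
```

send_rows(hand=[0.07,0.055,0.04,0.04,0.04], translation=[[0,0,0],[0,0,0],[0,0,0],[0,0,0],[0,0,0]], rotation=[[0,0,0],[0,0,0],[0,0,0],[0,0,0],[0,0,0]], newtons=35)

```text
t: 13.62
tool_pos: [0.469, 0.0509, 0.0453]
tool_rot: [0.707, 0.707, 0.001, 0.001]
ft_force: [-2.3, -0.2, 7.8]
width: 0.576
gripper_force: 36.0
```

send_rows(hand=[0.04,0.04,0.04,0.04,0.04], translation=[[0,0,-0.03],[-0.005,0,-0.075],[-0.025,0.02,-0.11],[-0.045,0.06,-0.12],[-0.0625,0.105,-0.12]], rotation=[[0,0,0],[0,0,0],[0,0,0],[0,0,0],[0,0,0]])

```text
t: 14.25
tool_pos: [0.575, -0.0124, 0.1658]
tool_rot: [0.707, 0.707, 0.001, 0.002]
ft_force: [-0.2, 1.2, -1.8]
width: 0.58
gripper_force: 37.4
```

send_rows(hand=[0.04,0.04,0.04,0.04,0.04], translation=[[-0.01,0.045,0],[-0.016,0.07,0],[-0.017,0.0775,0.02],[-0.017,0.0775,0.045],[-0.017,0.0775,0.065]], rotation=[[0,0,0],[0,0,0],[0,0,0],[0,0,0],[0,0,0]])

```text
t: 14.88
tool_pos: [0.649, -0.0279, 0.0962]
tool_rot: [0.707, 0.707, -0.0, -0.001]
ft_force: [0.1, 0.7, -2.4]
width: 0.572
gripper_force: 37.6
```

send_rows(hand=[0.04,0.04,0.04,0.04,0.04], translation=[[0,0,0.015],[0,0,0.025],[0,0,0.032],[0,0,0.036],[0,0,0.037]], rotation=[[0,0,0],[0,0,0],[0,0,0],[0,0,0],[0,0,0]])

```text
t: 15.5
tool_pos: [0.6506, -0.0285, 0.0633]
tool_rot: [0.707, 0.707, 0.0, 0.001]
ft_force: [-6.8, 1.7, 13.2]
width: 0.58
gripper_force: 38.8
```

Contact, and 18 mm above the grasp height, as expected. Releasing, then going to the shortest at about (.467,-.224).

send_rows(hand=[0.053,0.063,0.085,0.085,0.085], translation=[[0,0,0],[0,0,0],[0,0,0],[0,0,0],[0,0,0]], rotation=[[0,0,0],[0,0,0],[0,0,0],[0,0,0],[0,0,0]])

```text
t: 16.12
tool_pos: [0.6502, -0.0284, 0.0613]
tool_rot: [0.707, 0.707, 0.0, -0.0]
ft_force: [-0.4, 0.4, -0.1]
width: 1.0
gripper_force: 0.0
```

send_rows(hand=[0.085,0.085,0.085,0.085,0.085], translation=[[0,0,-0.04],[0,0,-0.09],[-0.035,-0.03,-0.12],[-0.08,-0.07,-0.13],[-0.125,-0.11,-0.13]], rotation=[[0,0,0],[0,0,0],[0,0,0],[0,0,0],[0,0,0]])

```text
t: 16.75
tool_pos: [0.5397, -0.1547, 0.1927]
tool_rot: [0.707, 0.707, 0.0, 0.001]
ft_force: [0.1, -1.0, -0.5]
width: 0.993
gripper_force: 0.0
```

send_rows(hand=[0.085,0.085,0.085,0.085,0.085], translation=[[-0.04,-0.035,0],[-0.075,-0.063,0],[-0.085,-0.073,0],[-0.085,-0.073,0],[-0.085,-0.073,0]], rotation=[[0,0,0],[0,0,0],[0,0,0],[0,0,0],[0,0,0]])

```text
t: 17.38
tool_pos: [0.4679, -0.2376, 0.1913]
tool_rot: [0.707, 0.707, 0.0, -0.0]
ft_force: [-0.6, 0.5, 0.2]
width: 0.993
gripper_force: 0.0
```

Run:
```python
from plant import *
from h import *
s=state();print(s['t'],s['tool_pos'].round(4),s['tool_rot'].round(4))
f=grab_frame('scene');g=grab_frame('wrist')
a=cv2.resize(f['color'][60:300,190:450],None,fx=1.6,fy=1.6,interpolation=cv2.INTER_CUBIC)
b=g['color']
cv2.imwrite('pics/p4.png',cv2.resize(np.hstack([a,b]),(800,int(384*800/(a.shape[1]+512)))))
for n,X in dict(short=(.467,-.224,.075),r4=(.642,-.128,.018)).items():print(n,proj(g,X).round(),proj(f,X))
```

```text
17.375 [ 0.4679 -0.2376  0.1913] [ 7.068e-01  7.075e-01  2.000e-04 -0.000e+00]
short [257. 166.] [181.49946101 222.58636597]
r4 [430.  61.] [257.65250367 252.02115954]
```

View pics/p4.png

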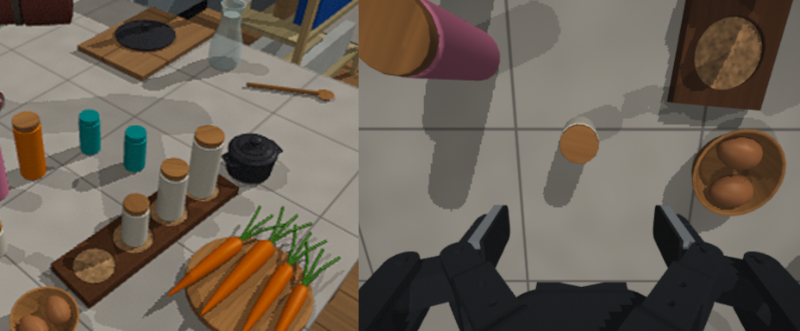

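Third stands in recess_3. The shortest's lid is at (579,144), about (.466,-.225). Grasping it.

send_rows(hand=[0.085,0.085,0.085,0.085,0.085], translation=[[0.0125,-0.002,0.02],[0.0125,-0.002,0.065],[0.0125,-0.002,0.11],[0.0125,-0.002,0.15],[0.0125,-0.002,0.169]], rotation=[[0,0,0],[0,0,0],[0,0,0],[0,0,0],[0,0,0]])

```text
t: 18.1
tool_pos: [0.4646, -0.2243, 0.02]
tool_rot: [0.707, 0.708, -0.0, -0.002]
ft_force: [0.2, -0.3, 0.2]
width: 0.996
gripper_force: 0.0
```

send_rows(hand=[0.068,0.05,0.035,0.035,0.035], translation=[[0,0,0],[0,0,0],[0,0,0],[0,0,0],[0,0,0]], rotation=[[0,0,0],[0,0,0],[0,0,0],[0,0,0],[0,0,0]], newtons=30)

```text
t: 18.73
tool_pos: [0.4664, -0.2268, 0.0243]
tool_rot: [0.707, 0.707, 0.0, 0.002]
ft_force: [-0.9, 1.0, 6.1]
width: 0.517
gripper_force: 31.6
```

send_rows(hand=[0.035,0.035,0.035,0.035,0.035], translation=[[0,0,-0.03],[0.005,0,-0.075],[0.03,0.02,-0.11],[0.055,0.055,-0.12],[0.075,0.1,-0.12]], rotation=[[0,0,0],[0,0,0],[0,0,0],[0,0,0],[0,0,0]])

```text
t: 19.35
tool_pos: [0.5671, -0.1506, 0.1449]
tool_rot: [0.707, 0.707, 0.001, 0.002]
ft_force: [0.4, -0.6, -2.0]
width: 0.516
gripper_force: 31.7
```

send_rows(hand=[0.035,0.035,0.035,0.035,0.035], translation=[[0.012,0.045,0],[0.02,0.07,0],[0.022,0.0755,0.02],[0.022,0.0755,0.045],[0.022,0.0755,0.065]], rotation=[[0,0,0],[0,0,0],[0,0,0],[0,0,0],[0,0,0]])

```text
t: 19.98
tool_pos: [0.6394, -0.1289, 0.0752]
tool_rot: [0.707, 0.707, -0.0, -0.001]
ft_force: [-0.1, -0.4, -1.9]
width: 0.518
gripper_force: 31.8
```

send_rows(hand=[0.035,0.035,0.035,0.035,0.035], translation=[[0,0,0.015],[0,0,0.025],[0,0,0.032],[0,0,0.036],[0,0,0.037]], rotation=[[0,0,0],[0,0,0],[0,0,0],[0,0,0],[0,0,0]])

```text
t: 20.6
tool_pos: [0.6412, -0.129, 0.0423]
tool_rot: [0.707, 0.707, 0.0, 0.001]
ft_force: [-7.9, 2.1, 14.0]
width: 0.516
gripper_force: 33.4
```

send_rows(hand=[0.048,0.06,0.085,0.085,0.085], translation=[[0,0,0],[0,0,0],[0,0,0],[0,0,0],[0,0,0]], rotation=[[0,0,0],[0,0,0],[0,0,0],[0,0,0],[0,0,0]])

```text
t: 21.22
tool_pos: [0.6407, -0.1289, 0.0402]
tool_rot: [0.707, 0.707, 0.0, -0.0]
ft_force: [-0.9, 0.4, -0.1]
width: 0.996
gripper_force: 0.0
```

send_rows(hand=[0.085,0.085,0.085,0.085,0.085], translation=[[0,0,-0.04],[0,0,-0.09],[-0.01,-0.03,-0.14],[-0.02,-0.08,-0.18],[-0.03,-0.13,-0.2]], rotation=[[0,0,0],[0,0,0],[0,0,0],[0,0,0],[0,0,0]])

```text
t: 21.85
tool_pos: [0.5101, -0.1594, 0.2427]
tool_rot: [0.707, 0.707, 0.0, 0.002]
ft_force: [-0.0, -0.5, 1.4]
width: 0.996
gripper_force: 0.0
```

Run:
```python
from plant import *
from h import *
s=state();print(s['t'],s['tool_pos'].round(4),s['ft_force'])
f=grab_frame('scene');g=grab_frame('side')
a=f['color'][110:290,210:400];b=g['color'][90:315,230:390]
a=cv2.resize(a,None,fx=2.1,fy=2.1,interpolation=cv2.INTER_CUBIC);b=cv2.resize(b,None,fx=2.1,fy=2.1,interpolation=cv2.INTER_CUBIC)
o=np.zeros((b.shape[0],a.shape[1]+b.shape[1],3),np.uint8);o[:a.shape[0],:a.shape[1]]=a;o[:,a.shape[1]:]=b
cv2.imwrite('pics/p5.png',o)
for n,X in dict(T=(.667,.171,.168),S=(.659,.071,.143),R=(.6505,-.0285,.118),U=(.642,-.128,.093)).items():print(n,((proj(f,X)-[210,110])*2.1).round(),((proj(g,X)-[230,90])*2.1+[a.shape[1],0]).round())
```

```text
21.85 [ 0.5101 -0.1594  0.2427] [-0.02296806 -0.53787609  1.40872162]
T [277.  96.] [550.  41.]
S [222. 147.] [562. 113.]
R [162. 201.] [576. 193.]
U [ 99. 259.] [590. 280.]
```

View pics/p5.png

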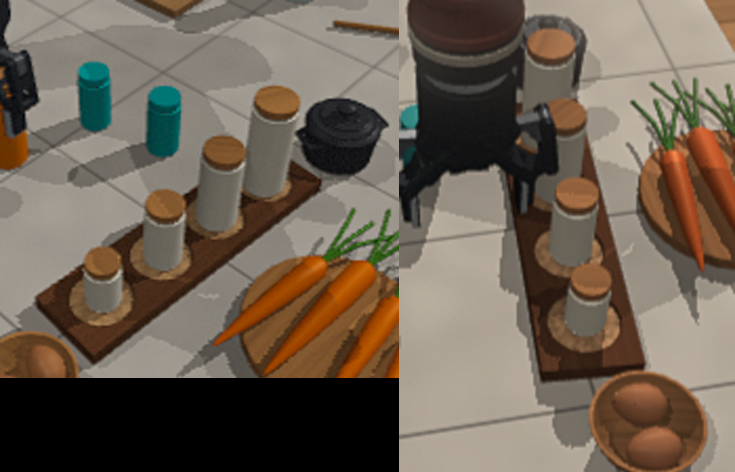

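All four canisters stand upright and centred in their recesses, with lids at (276,100), (223,151), (165,205) and (102,262), each within about 4 px of its prediction. The hand is clear, so I'm handing in.

```bash
python3 -c "
from plant import *
print(close_job())"
```

```text
the job is handed in; nothing more can be done
None
```

I handed the job in at about 22 s with all four canisters upright in the stand, tallest in recess_1 next to the casserole down to shortest in recess_4 next to the bowl; the final pictures showed each one centred, and no verdict was returned.

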